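# Drive home the latch pin of the glass rack gate

## Task

The low green gate of the glass rack is held shut by a yellow-headed latch pin that is still standing proud of its post. Pick up the hickory mallet, drive the pin fully home with the head of the held mallet, touching the pin with nothing else, then put the mallet back down on the bench and let go. Leave the blue iron weight and the red glazing tool where they are.

Things in the scene. Friction and masses are not known exactly. Their poses are not given: they have to be found in the camera images.
- pin (a joint): how far the latch pin is driven down, m: 0 fully proud, 0.016 home on its stop (head 2 mm above the dark collar under it); starts at 0 to 0.003. Spring-gripped: takes 7 to 8 N to move down (a little more at speed) and stays where left. Its green post is one of two at the gate's ends, left or right, 260 mm apart; the other, with a fixed dark dome 104 mm high, is only the hinge.
- pin_top (a point): centre of the flat top of the pin's round yellow head, 30 mm across, 10 mm thick. The pin is upright and moves straight down: top 128 mm above the bench when proud, 112 mm when home. Post 40 x 40 mm with a collar 32 mm across, its top at 100 mm. The green gate bars beside it are 89 mm high, the glass behind (away from the robot) 99 mm.
- mallet_grip (a point): where to hold the mallet: mid-section of its level, flat-sided handle, 24 mm wide (own y), 28 mm high, 42 mm above the bench; handle ends 110 mm behind. Own x: along the handle to the head; z: up. Wooden head: upright cylinder 70 mm across, axis 75 mm along +x from here, flat faces 42 mm below (it stands on this one) and above. 0.5 kg, mostly the head.
- weight_mid (a point): centre, 30 mm above the bench, of a blue cast iron frame weight, 50 x 75 mm and 60 mm high, 0.85 kg, with a small bail handle on top; a bystander. Own y along its length.
- glazing_tool_mid (a point): centre, 8 mm above the bench, of a red plastic glazing tool lying flat, 120 mm long along its own y, 44 mm wide, 16 mm high; a bystander.

How it is judged:
On the way, in this order (a step that is already met when the one before it is completed fails the run):
1. the mallet is held and lifted clear of the bench, the pin not yet driven (height (world z) of mallet_grip above 0.1 m and contact force between the fingers and mallet above 1 N and value of joint pin below 0.008 m), for 0.1 s.
2. the pin is driven home (at least 13 of its 16 mm) with the mallet still held over it (value of joint pin above 0.013 m and contact force between the fingers and mallet above 1 N and horizontal distance between mallet_grip and pin_top below 0.14 m), for 0.1 s.
At the end, for the whole second after the job is handed in: the pin is at least 13 mm down of its 16 mm, and the mallet lies or stands at rest on the bench, released (the middle of its handle lower than 65 mm above the bench) (value of joint pin above 0.013 m and height (world z) of mallet_grip between 0.005 and 0.065 m and linear speed of mallet below 0.03 m/s); the robot touches nothing.
It fails at once if the pin is touched by the gripper or arm (contact force between any of the fingers, the arm and pin above 1 N).
It fails at once if the pin is touched by the weight or the glazing tool (contact force between any of weight, glazing_tool and pin above 0.5 N).
It fails at once if the weight or the glazing tool is moved by more than 30 mm (distance of any of weight_mid, glazing_tool_mid from where it was at the start of the episode above 0.03 m).
It also fails if it takes over 45 s, if anything falls off the work surface, if the arm or the gripper's body presses on something with over 40 N, if the wrist force passes 120 N, or if a joint passes its speed limit or range.

## Robot

A 7-joint arm with a two-finger parallel gripper is mounted at the origin on the work surface. World frame = base frame: x ahead of the robot, y to its left, z up, the work surface at z = 0. Lengths are in m, angles in rad, forces in N, time in s.
With the tool pointing down it reaches from about 0.4 to 0.875 m from the base axis. Payload 19.3 kg.
Tool frame: the origin (TCP) lies at the very end of the fingers, on their centre line; the grasp point (between the pads) lies 19 mm behind it; z points along the fingers, y is the direction in which the jaws open and shut (so a half turn about z gives the same grasp; the last joint's range is limited). The gripper opens to 85 mm and grips with 20 to 120 N. Pads are 22 mm wide; open, the fingers measure 114 mm over their backs; the gripper's body (76 mm by 85 mm) begins 54 mm behind the grasp point. The pads swing forward as they close: fully open they stand 13 mm farther back than shut.
Start: joints at [-1.297, 0.521, -0.036, 1.599, 0.021, 1.021, -0.113], TCP at [0.211, 0.588, 0.231] pointing down, gripper open.
Joint ranges: [-2.91, 2.91], [-0.3, 2.13], [-1.5, 1.42], [0.17, 2.43], [-1.26, 4.41], [0.16, 1.93], [-2.52, 2.52]. Speed limits (rad/s): [1.89, 1.89, 2.39, 2.39, 3.01, 3.01, 3.01].

## Interface

Orientations are given as [roll, pitch, yaw] about the fixed x, y, z axes, in that order (R = Rz(yaw) Ry(pitch) Rx(roll)).
In Python, from workcell import bot, grab_frame, calibration, workorder gives the robot as it stands.
- The arm moves only by the tool move_arm, never from a script. Its arguments are lists of equal length, an entry for each row: "jaw": the closure in counts, from 0 (fully open) to 255 (shut); "dp": the shift along the tool's x, y, z in units of 800 mm (1.0 is 800 mm), a list of three; "rotation": the turn, a rotation vector about the tool's x, y, z in units of pi rad (1.0 is pi rad), a list of three. In form: {"jaw": [jaw, ...], "dp": [[dx, dy, dz], ...], "rotation": [[rx, ry, rz], ...]}. A call has 1 to 10 rows; each row shifts and turns the commanded pose from where the row before left it, along the tool's axes as they then stand; what a row does not reach is not made up. A row lasts 1/8 s, in which the tool goes at most 62.5 mm and 10.7 degrees, less where a joint would pass 70% of its speed; a pose out of reach is approached as far as the arm can. A call with a number of a shift or a turn outside -1 to 1 is refused whole. A call with a gripper value outside its range is refused whole. The fingers move at their own pace and stop on an object; "squeeze" is the grip in N (left out, the last holds). Time passes only in rows, so rows that do not move let the fingers close. It gives the time, the measured TCP pose, the force and the opening at its end, in the units of the state.
- bot.observe(): the state, without advancing time (a new reading comes with each control period).
- grab_frame(name): name is "scene" or "top"; returns the picture (480x640x3 uint8, blue, green, red); there is no depth.
- calibration(name): a dict with "camera_matrix" (3x3 intrinsics, pixels), "dist" ([k1, k2, p1, p2, k3] as OpenCV has them; the pictures are not rectified), "T" (4x4, takes a point from camera to world coordinates). Camera axes: x right, y down, z forward; pixel columns grow to the right and rows downward; lengths in m; the calibration is good to about 2 mm. A picture is of the moment at which its call begins. calibration takes no time and is no camera call.
- workorder.job_done(): hands the job in, once; it reports no verdict.
The state is a dict: "clock": time; "qpos": joint angles; "qd": joint speeds; "joint_efforts": joint torques, N m; "position": TCP position; "tool_rot": TCP orientation; "force": force on the tool from outside, world axes, zero at the start; "moment": the same for the moment, N m; "grip_width": finger opening in m.
Only numpy, scipy, OpenCV 4.12 (cv2) and the standard library are available. Lean on these libraries where they do the work, as an engineer would, in place of code of your own. Each camera call takes 0.05 s, during which the arm holds its last target. There are 200 camera calls.

## Working session

There is one attempt and no reset: what is moved stays moved. The work goes in short steps, Python scripts to look and compute and a tool call to move; the robot and the scene stay as the last step left them, time stands still between calls to the robot, and variables do not carry over. Pictures are saved under pics/ and viewed, about 8 in all and at most 12, crops included, and the job is handed in when it is done.

Besides the shell and the picture viewer there is one more tool, called as name(argument=value, ...) on one line, values as JSON. move_arm: Moves the arm, as the interface text tells. Shifts and turns lie within -1 to 1; 1 stands for 800 mm of shift or pi rad of turn. Its arguments: {"type":"object","properties":{"jaw":{"type":"array","items":{"type":"number"}},"dp":{"type":"array","items":{"type":"array","items":{"type":"number","minimum":-1,"maximum":1}}},"rotation":{"type":"array","items":{"type":"array","items":{"type":"number","minimum":-1,"maximum":1}}},"squeeze":{"type":"number"}},"required":["jaw","dp","rotation"]}

```bash
mkdir -p pics; cat > h.py <<'E'
import numpy as np, cv2
from workcell import bot, grab_frame, calibration, workorder
def ray(name,px):
    c=calibration(name); K=np.array(c["camera_matrix"]);d=np.array(c["dist"]);T=np.array(c["T"])
    n=cv2.undistortPoints(np.array(px,float).reshape(-1,1,2),K,d).reshape(-1,2)
    v=np.c_[n,np.ones(len(n))]@T[:3,:3].T
    return T[:3,3],v
def onz(name,px,z):
    o,v=ray(name,px); return o+v*((z-o[2])/v[:,2])[:,None]
E
python3 - <<'E'
from h import *
for n in("scene","top"):
    f=grab_frame(n); cv2.imwrite(f"pics/{n}0.png",f); print(n,np.array(calibration(n)["T"]).round(3).tolist())
s=bot.observe(); print({k:np.round(v,3).tolist() for k,v in s.items()})
E
```

```text
scene [[0.854, 0.343, -0.39, 0.882], [0.519, -0.594, 0.615, -0.627], [-0.021, -0.728, -0.686, 0.794], [0.0, 0.0, 0.0, 1.0]]
top [[0.001, -0.997, 0.083, 0.434], [-1.0, -0.001, 0.005, -0.041], [-0.005, -0.083, -0.997, 1.12], [0.0, 0.0, 0.0, 1.0]]
{'clock': 0.1, 'qpos': [-1.297, 0.522, -0.036, 1.6, 0.021, 1.021, -0.113], 'qd': [-0.0, -0.001, 0.001, -0.002, 0.0, -0.001, -0.0], 'joint_efforts': [0.004, -92.849, 1.984, -37.054, 0.018, 0.005, 0.0], 'position': [0.211, 0.588, 0.231], 'tool_rot': [-3.141, 0.0, 2.798], 'force': [0.029, -0.584, 0.162], 'moment': [-0.035, -0.046, -0.015], 'grip_width': 0.086}
```

View pics/top0.png

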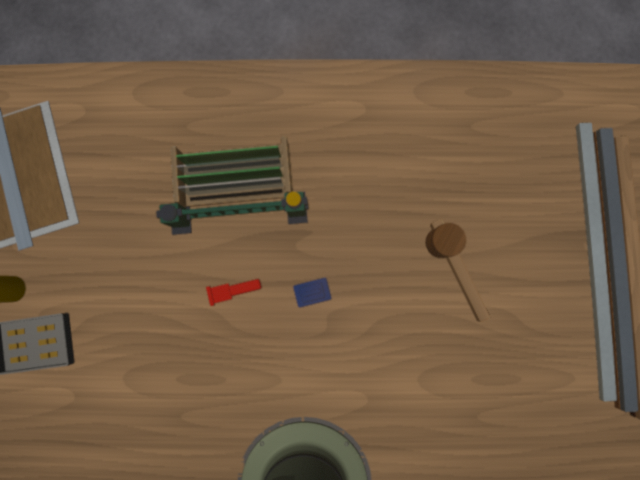

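View pics/scene0.png

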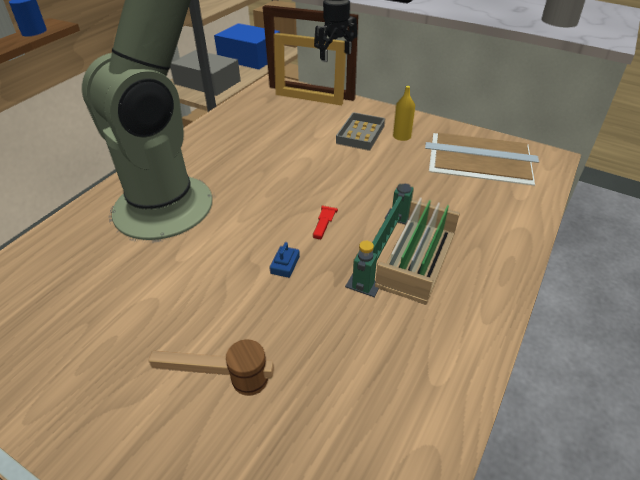

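The top view shows the yellow pin at about (293,199) and the hinge dome at (168,213). The mallet head is at (450,239) with its handle running to (482,318), the weight is at (312,292) and the red tool at (234,291). The scene view agrees: the pin is on the near right post at (366,248), and the mallet head top is at (246,355).

```bash
python3 - <<'E'
from h import *
def blobs(n,lo,hi,roi):
    f=cv2.imread(f"pics/{n}0.png"); x0,y0,x1,y1=roi
    m=cv2.inRange(cv2.cvtColor(f,cv2.COLOR_BGR2HSV),lo,hi)[y0:y1,x0:x1]
    k,l,s,c=cv2.connectedComponentsWithStats(m); i=1+s[1:,4].argmax()
    p=np.argwhere(l==i)[:,::-1]+[x0,y0]; return p
P=blobs("top",(20,120,90),(35,255,255),(270,180,320,220)); c,r=cv2.minEnclosingCircle(P.astype(np.float32)); print("pin top px",c,r,onz("top",[c],.127).round(4))
S=blobs("scene",(20,120,90),(35,255,255),(340,230,390,270)); print("scene pin px bbox",S.min(0),S.max(0))
# scene top ellipse: left/right extremes
print(onz("scene",[[366,246]],.127))
# triangulate rim edges from mallet head: top view
f=cv2.imread("pics/top0.png"); g=f[205:335,410:505]; cv2.imwrite("pics/m.png",cv2.resize(g,None,fx=6,fy=6,interpolation=cv2.INTER_CUBIC)[:780])
s=cv2.imread("pics/scene0.png")[225:300,330:400];
big=np.zeros((600,800,3),np.uint8); a=cv2.resize(g,None,fx=4.5,fy=4.5); big[:a.shape[0],:a.shape[1]]=a; b=cv2.resize(s,None,fx=5,fy=5); big[:b.shape[0],440:440+b.shape[1]]=b; cv2.imwrite("pics/crop.png",big)
for n,px,z in(("hinge",[168,213],.104),("weight",[312,292],.06),("red",[234,291],.016),("head",[450,239],.084),("butt",[482,318],.056)): print(n,onz("top",[px],z).round(3))
E
```

```text
pin top px (292.9705810546875, 198.3235321044922) 7.584118843078613 [[0.6028 0.0194 0.127 ]]
scene pin px bbox [359 240] [373 252]
[[0.60324764 0.01500342 0.127     ]]
hinge [[0.577 0.275 0.104]]
weight [[ 0.417 -0.017  0.06 ]]
red [[0.418 0.153 0.016]]
head [[ 0.526 -0.301  0.084]]
butt [[ 0.363 -0.373  0.056]]
```

View pics/crop.png

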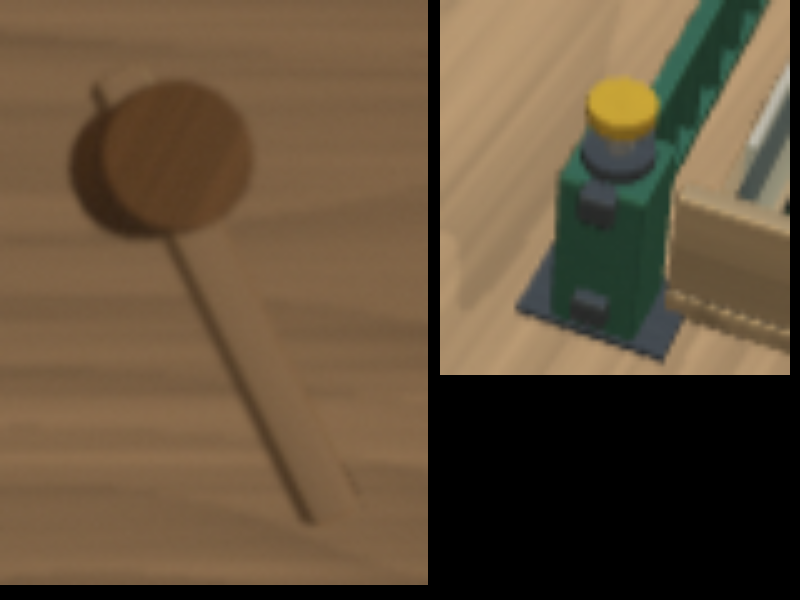

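The crop shows the mallet head top centred at crop (178,157), which is image (449.6,239.9). The butt centre is at crop (335,515), image (484,319.4), and the handle leaves the head at image (454.5,258). The pin stands proud above its collar.

```bash
python3 - <<'E'
from h import *
h=onz("top",[[449.6,239.9]],.084)[0]; b=onz("top",[[484.2,319.2]],.056)[0]; n=onz("top",[[454.9,258]],.056)[0]
d=h[:2]-b[:2]; L=np.hypot(*d); d/=L; yaw=np.arctan2(d[1],d[0]); print(h,b,n,"L",L,"yaw",yaw, "edge dir yaw",np.arctan2(*(n-b)[[1,0]]))
g=h[:2]-.075*d; print("grip",g, "dist",np.hypot(*g))
s=bot.observe(); print(s["position"],s["tool_rot"])
p=np.array([.603,.017]); print("pin bearing")
from scipy.spatial.transform import Rotation as R
R0=R.from_euler("xyz",s["tool_rot"])
for a in(yaw,yaw+np.pi,):   # tool x along handle, y across
    Rt=R.from_euler("xyz",[np.pi,0,a]); print(a,(R0.inv()*Rt).as_rotvec()/np.pi)
print("d tool",R0.inv().apply(np.r_[g,.231]-s["position"])/.8)
E
```

```text
[ 0.52432071 -0.30009199  0.084     ] [ 0.36050548 -0.37718909  0.056     ] [ 0.48856533 -0.31760641  0.056     ] L 0.1810508056074344 yaw 0.4398804535479691 edge dir yaw 0.43548143220627844
grip [ 0.45646052 -0.33202934] dist 0.5644463574613615
[0.21059443 0.58815927 0.23083175] [-3.14067481e+00  5.64608485e-05  2.79778569e+00]
pin bearing
0.4398804535479691 [-1.21139646e-04  3.53198033e-04  7.50544473e-01]
3.581473107137762 [-2.84094034e-04 -9.74383984e-05 -2.49455444e-01]
d tool [-6.77061210e-01 -9.79327977e-01  7.26785913e-04]
```

```bash
cat >> h.py <<'E'
from scipy.spatial.transform import Rotation as R
def plan(wps,step=.05,ang=.17):
    "wps: (xyz, tool yaw, tool down), from where the arm stands; prints rows"
    s=bot.observe(); p=np.array(s["position"]); r=R.from_euler("xyz",s["tool_rot"]); D=[];W=[]
    for q,a in wps:
        q=np.array(q,float); r1=R.from_euler("xyz",[np.pi,0,a]); v=(r.inv()*r1).as_rotvec()
        n=int(max(np.ceil(np.linalg.norm(q-p)/step),np.ceil(np.linalg.norm(v)/ang),1)); dp=(q-p)/n
        for i in range(n):
            D.append((r.inv().apply(dp)/.8).round(4).tolist()); W.append((v/n/np.pi).round(4).tolist())
            r=r*R.from_rotvec(np.array(W[-1])*np.pi)
            p=p+dp
    for i in range(0,len(D),10): print(len(D[i:i+10]),"dp",D[i:i+10],"rot",W[i:i+10])
E
python3 - <<'E'
from h import *
plan([([.47,.25,.235],1.95),([.53,-.1,.235],1.0),([.47,-.326,.16],.438)])
E
```

```text
10 dp [[-0.0498, -0.0321, -0.0005], [-0.0525, -0.0272, -0.0005], [-0.0549, -0.0222, -0.0005], [-0.0567, -0.0169, -0.0005], [-0.0581, -0.0115, -0.0005], [-0.0589, -0.006, -0.0005], [-0.0592, -0.0004, -0.0005], [-0.059, 0.0051, -0.0005], [-0.0582, 0.0107, -0.0005], [-0.0543, -0.0115, 0.0]] rot [[-0.0, 0.0, 0.03], [-0.0, 0.0, 0.03], [-0.0, 0.0, 0.03], [-0.0, 0.0, 0.03], [-0.0, 0.0, 0.03], [-0.0, 0.0, 0.03], [-0.0, 0.0, 0.03], [-0.0, 0.0, 0.03], [-0.0, 0.0, 0.03], [-0.0, 0.0, 0.0378]]
10 dp [[-0.0553, -0.005, 0.0], [-0.0555, 0.0016, 0.0], [-0.0549, 0.0081, 0.0], [-0.0535, 0.0146, 0.0], [-0.0514, 0.0208, 0.0], [-0.0486, 0.0268, 0.0], [-0.0451, 0.0323, 0.0], [-0.0556, 0.0179, 0.0188], [-0.0533, 0.024, 0.0188], [-0.0502, 0.0298, 0.0188]] rot [[-0.0, 0.0, 0.0378], [-0.0, 0.0, 0.0378], [-0.0, 0.0, 0.0378], [-0.0, 0.0, 0.0378], [-0.0, 0.0, 0.0378], [-0.0, 0.0, 0.0378], [-0.0, 0.0, 0.0378], [0.0, 0.0, 0.0357], [0.0, 0.0, 0.0357], [0.0, 0.0, 0.0357]]
2 dp [[-0.0466, 0.0353, 0.0188], [-0.0423, 0.0403, 0.0188]] rot [[0.0, 0.0, 0.0357], [0.0, 0.0, 0.0357]]
```

move_arm(jaw=[0, 0, 0, 0, 0, 0, 0, 0, 0, 0], dp=[[-0.05, -0.032, 0], [-0.0525, -0.027, 0], [-0.055, -0.022, 0], [-0.057, -0.017, 0], [-0.058, -0.0115, 0], [-0.059, -0.006, 0], [-0.059, 0, 0], [-0.059, 0.005, 0], [-0.058, 0.011, 0], [-0.054, -0.0115, 0]], rotation=[[0, 0, 0.03], [0, 0, 0.03], [0, 0, 0.03], [0, 0, 0.03], [0, 0, 0.03], [0, 0, 0.03], [0, 0, 0.03], [0, 0, 0.03], [0, 0, 0.03], [0, 0, 0.038]], squeeze=120)

```text
clock: 1.35
position: [0.4794, 0.2058, 0.231]
tool_rot: [3.142, 0.0, 1.826]
force: [-1.1, 0.4, -0.7]
grip_width: 0.0851
```

move_arm(jaw=[0, 0, 0, 0, 0, 0, 0, 0, 0, 0], dp=[[-0.055, -0.005, 0], [-0.0555, 0.002, 0], [-0.055, 0.008, 0], [-0.0535, 0.0145, 0], [-0.0515, 0.021, 0], [-0.0485, 0.027, 0], [-0.045, 0.032, 0], [-0.0555, 0.018, 0], [-0.053, 0.024, 0], [-0.05, 0.03, 0]], rotation=[[0, 0, 0.038], [0, 0, 0.038], [0, 0, 0.038], [0, 0, 0.038], [0, 0, 0.038], [0, 0, 0.038], [0, 0, 0.038], [0, 0, 0.036], [0, 0, 0.036], [0, 0, 0.036]])

```text
clock: 2.6
position: [0.4933, -0.2351, 0.2312]
tool_rot: [-3.141, 0.0, 0.652]
force: [0.9, -0.9, 0.1]
grip_width: 0.085
```

```bash
python3 - <<'E'
from h import *
s=bot.observe(); print(s["position"],s["tool_rot"],s["qpos"])
plan([([.470,-.326,.16],.438),([.470,-.326,.06],.438),([.470,-.326,.023],.438)])
E
```

```text
[ 0.49330309 -0.23513665  0.23118703] [-3.14137590e+00  1.05238097e-04  6.51715532e-01] [-0.13384366  0.47174633  0.65532769  1.83285469 -0.34643991  0.953806
 -0.24656994]
6 dp [[-0.0307, 0.0242, 0.0297], [-0.0289, 0.0263, 0.0297], [-0.0269, 0.0283, 0.0297], [0.0, 0.0, 0.0625], [0.0, 0.0, 0.0625], [0.0, 0.0, 0.0462]] rot [[-0.0, 0.0, 0.0227], [-0.0, 0.0, 0.0227], [-0.0, 0.0, 0.0227], [-0.0, 0.0, -0.0], [-0.0, 0.0, -0.0], [-0.0001, 0.0, -0.0001]]
```

move_arm(jaw=[0, 0, 0, 0, 0], dp=[[-0.031, 0.024, 0.03], [-0.029, 0.026, 0.03], [-0.027, 0.028, 0.03], [0, 0, 0], [0, 0, 0]], rotation=[[0, 0, 0.023], [0, 0, 0.023], [0, 0, 0.023], [0, 0, 0], [0, 0, 0]])

```text
clock: 3.22
position: [0.4703, -0.3241, 0.1593]
tool_rot: [-3.141, 0.0, 0.439]
force: [-0.4, -0.9, 0.5]
grip_width: 0.0855
```

```bash
python3 - <<'E'
from h import *
s=bot.observe(); print(s["position"],s["tool_rot"])
f=grab_frame("scene"); cv2.imwrite("pics/s1.png",cv2.resize(f[180:480,60:460],None,fx=2,fy=2))
plan([([.470,-.326,.023],.438)],.04)
E
```

```text
[ 0.47026156 -0.32406217  0.15934779] [-3.14118246e+00  2.03132008e-05  4.39194166e-01]
4 dp [[-0.0005, 0.0005, 0.0427], [-0.0005, 0.0005, 0.0427], [-0.0005, 0.0005, 0.0427], [-0.0005, 0.0005, 0.0427]] rot [[0.0, -0.0, 0.0002], [0.0, -0.0, 0.0002], [0.0, -0.0, 0.0002], [0.0, -0.0, 0.0002]]
```

View pics/s1.png

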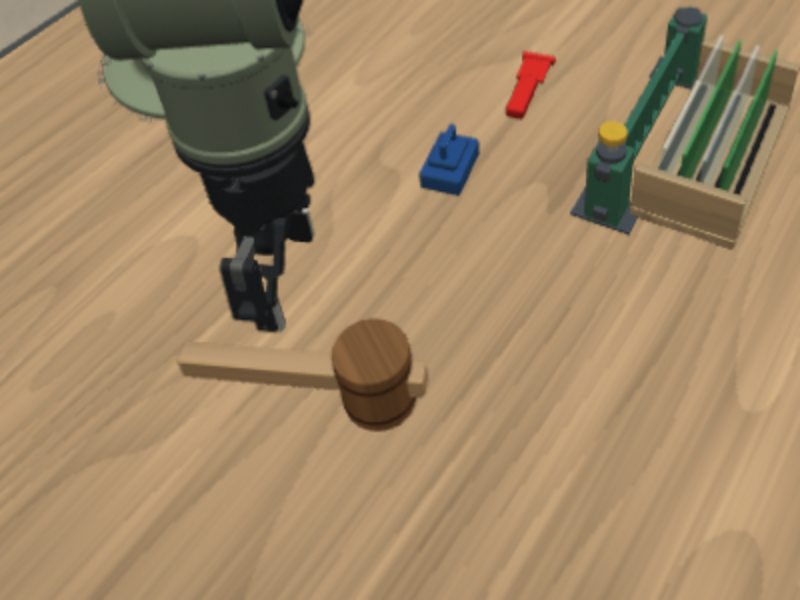

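The open gripper hangs above the handle, fingertips near crop (265,320), lined up with the handle at crop (185–335,365). I'm descending and closing.

move_arm(jaw=[0, 0, 0, 0, 0, 255, 255, 255, 255, 255], dp=[[0, 0.001, 0.043], [0, 0.001, 0.043], [0, 0, 0.043], [0, 0, 0.041], [0, 0, 0], [0, 0, 0], [0, 0, 0], [0, 0, 0], [0, 0, 0], [0, 0, 0]], rotation=[[0, 0, 0], [0, 0, 0], [0, 0, 0], [0, 0, 0], [0, 0, 0], [0, 0, 0], [0, 0, 0], [0, 0, 0], [0, 0, 0], [0, 0, 0]], squeeze=120)

```text
clock: 4.53
position: [0.4712, -0.3262, 0.0242]
tool_rot: [3.141, -0.001, 0.438]
force: [-1.3, 1.3, 10.7]
grip_width: 0.0223
```

move_arm(jaw=[255, 255, 255, 255, 255, 255, 255], dp=[[0, 0, -0.02], [0, 0, -0.04], [0, 0, -0.05], [0, 0, -0.06], [0, 0, -0.05], [0, 0, 0], [0, 0, 0]], rotation=[[0, 0, 0], [0, 0, 0], [0, 0, 0], [0, 0, 0], [0, 0, 0], [0, 0, 0], [0, 0, 0]])

```text
clock: 5.4
position: [0.4704, -0.3253, 0.1988]
tool_rot: [-3.141, 0.0, 0.439]
force: [0.2, -0.4, -6.0]
grip_width: 0.022
```

```bash
python3 - <<'E'
from h import *
s=bot.observe(); print(s["position"],s["tool_rot"],s["force"],s["moment"])
f=grab_frame("scene"); cv2.imwrite("pics/s2.png",cv2.resize(f[180:480,60:460],None,fx=2,fy=2))
f=grab_frame("top"); cv2.imwrite("pics/t2.png",f)
E
```

```text
[ 0.47040372 -0.32532061  0.19880395] [-3.14059605e+00  3.31786201e-04  4.38706381e-01] [ 0.19185138 -0.39448105 -6.00496741] [-0.05144386  0.20801165 -0.02011822]
```

View pics/s2.png

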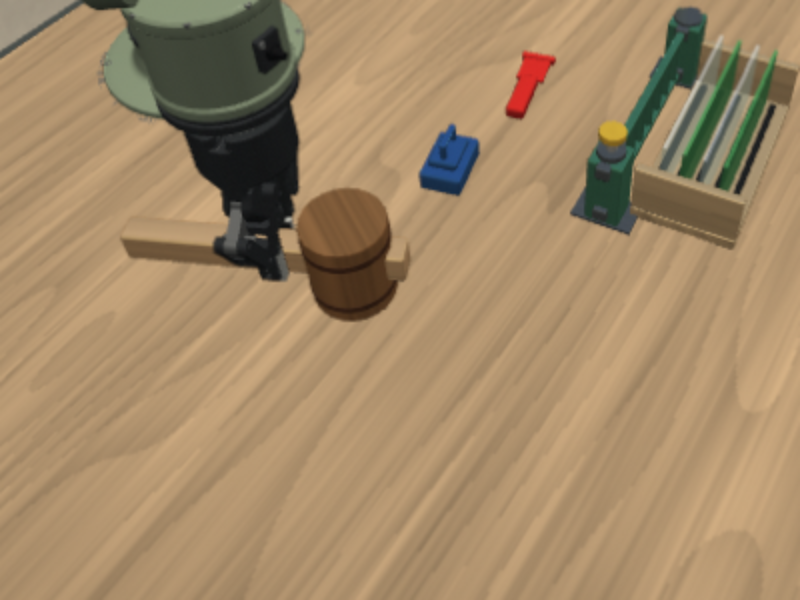

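The mallet is held level, with its head at crop (345,255) in the scene view and the pin clear. I'm now moving the head over the pin.

```bash
python3 - <<'E'
from h import *
plan([([.5495,-.007,.2],.4385)],.045)
E
```

```text
8 dp [[0.0323, -0.0398, -0.0003], [0.0323, -0.0398, -0.0003], [0.0323, -0.0398, -0.0003], [0.0323, -0.0398, -0.0003], [0.0323, -0.0398, -0.0003], [0.0323, -0.0398, -0.0003], [0.0323, -0.0398, -0.0003], [0.0323, -0.0398, -0.0003]] rot [[-0.0001, 0.0, -0.0], [-0.0001, 0.0, -0.0], [-0.0001, 0.0, -0.0], [-0.0001, 0.0, -0.0], [-0.0001, 0.0, -0.0], [-0.0001, 0.0, -0.0], [-0.0001, 0.0, -0.0], [-0.0001, 0.0, -0.0]]
```

move_arm(jaw=[255, 255, 255, 255, 255, 255, 255, 255, 255, 255], dp=[[0.032, -0.04, 0], [0.032, -0.04, 0], [0.032, -0.04, 0], [0.0325, -0.04, 0], [0.0325, -0.04, 0], [0.0325, -0.04, 0], [0.0325, -0.04, 0], [0.032, -0.039, 0], [0, 0, 0], [0, 0, 0]], rotation=[[0, 0, 0], [0, 0, 0], [0, 0, 0], [0, 0, 0], [0, 0, 0], [0, 0, 0], [0, 0, 0], [0, 0, 0], [0, 0, 0], [0, 0, 0]])

```text
clock: 6.75
position: [0.5488, -0.0078, 0.1986]
tool_rot: [3.142, 0.002, 0.438]
force: [0.3, -0.5, -5.1]
grip_width: 0.0225
```

```bash
python3 - <<'E'
from h import *
s=bot.observe(); print(s["position"],s["tool_rot"],s["force"],s["moment"])
f=grab_frame("scene"); cv2.imwrite("pics/s3.png",cv2.resize(f[120:320,250:510],None,fx=3,fy=3))
E
```

```text
[ 0.5487578  -0.00777787  0.1986092 ] [3.14152974e+00 1.62836928e-03 4.38125454e-01] [ 0.30051669 -0.49452208 -5.09484612] [-0.16821151  0.21559614  0.0040293 ]
```

View pics/s3.png

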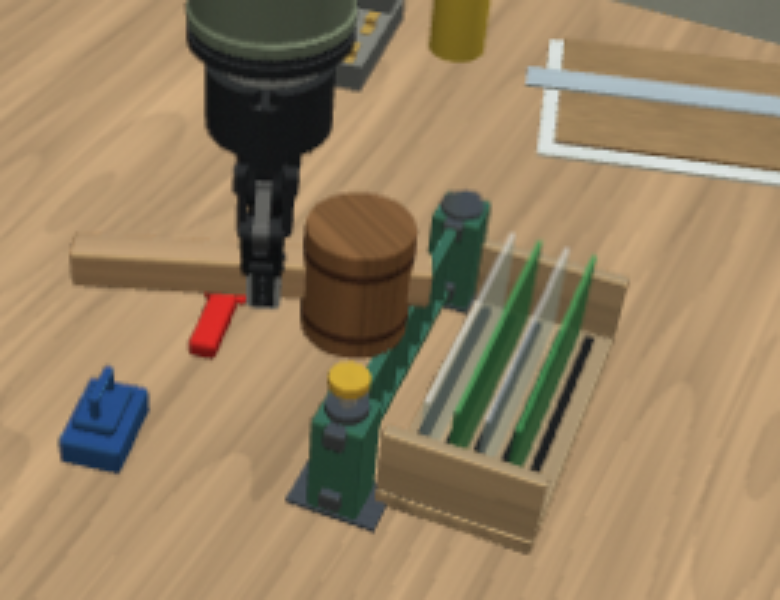

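The mallet head at crop (358,275) hangs just above the pin head at crop (350,380). I'll check the horizontal alignment from the pixels.

```bash
python3 - <<'E'
from h import *
# top face centre crop(360,237), bottom face (353,325); pin top (350,377)
for px,z in(((360,236),.2605),((354,324),.1765),((350,377),.127)): print(onz("scene",[[250+px[0]/3,120+px[1]/3]],z).round(4))
E
```

```text
[[0.6091 0.0028 0.2605]]
[[0.6043 0.0155 0.1765]]
[[0.604  0.0166 0.127 ]]
```

Alignment is good to a few mm. I'm lowering in two stages and watching the force.

move_arm(jaw=[255, 255, 255, 255, 255, 255, 255, 255, 255, 255], dp=[[0, 0, 0.025], [0, 0, 0.025], [0, 0, 0.005], [0, 0, 0.004], [0, 0, 0.004], [0, 0, 0.004], [0, 0, 0.004], [0, 0, 0.004], [0, 0, 0], [0, 0, 0]], rotation=[[0, 0, 0], [0, 0, 0], [0, 0, 0], [0, 0, 0], [0, 0, 0], [0, 0, 0], [0, 0, 0], [0, 0, 0], [0, 0, 0], [0, 0, 0]])

```text
clock: 8.05
position: [0.5493, -0.0069, 0.1392]
tool_rot: [-3.141, 0.0, 0.439]
force: [-0.3, -0.3, -4.4]
grip_width: 0.0222
```

move_arm(jaw=[255, 255, 255, 255], dp=[[0, 0, 0.003], [0, 0, 0.003], [0, 0, 0], [0, 0, 0]], rotation=[[0, 0, 0], [0, 0, 0], [0, 0, 0], [0, 0, 0]])

```text
clock: 8.55
position: [0.5491, -0.0073, 0.1354]
tool_rot: [-3.141, -0.0, 0.438]
force: [-13.4, -0.9, 26.4]
grip_width: 0.0224
```

```bash
python3 - <<'E'
from h import *
s=bot.observe(); print(s["position"],s["tool_rot"],s["force"],s["moment"])
f=grab_frame("scene"); cv2.imwrite("pics/s4.png",cv2.resize(f[160:310,290:490],None,fx=4,fy=4))
E
```

```text
[ 0.54905271 -0.00729726  0.13544571] [-3.14061668e+00 -3.87461543e-04  4.38238734e-01] [-13.42225772  -0.90093644  26.42938305] [0.40837954 2.06370651 0.22480814]
```

View pics/s4.png

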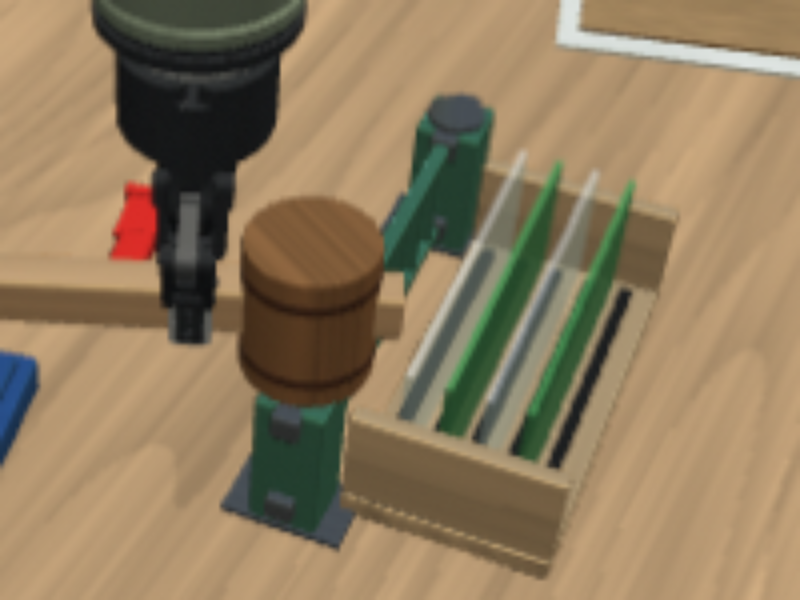

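The head sits on the pin at crop (310,390). The upward force is about 32 N over the mallet's weight, so the pin is on its stop. I'm lifting to check the pin.

move_arm(jaw=[255, 255, 255, 255, 255, 255, 255, 255], dp=[[0, 0, -0.01], [0, 0, -0.03], [0, 0, -0.05], [-0.03, 0.04, 0], [-0.032, 0.04, 0], [-0.032, 0.04, 0], [0, 0, 0], [0, 0, 0]], rotation=[[0, 0, 0], [0, 0, 0], [0, 0, 0], [0, 0, 0], [0, 0, 0], [0, 0, 0], [0, 0, 0], [0, 0, 0]])

```text
clock: 9.6
position: [0.5221, -0.1255, 0.2063]
tool_rot: [-3.141, 0.0, 0.439]
force: [0.1, 0.9, -5.5]
grip_width: 0.0227
```

```bash
python3 - <<'E'
from h import *
f=grab_frame("scene"); cv2.imwrite("pics/s5r.png",f)
a=cv2.resize(f[225:300,330:400],None,fx=5,fy=5); b=cv2.resize(f[160:410,180:430],None,fx=1.7,fy=1.7)
big=np.zeros((430,800,3),np.uint8); big[:375,:350]=a; big[:b.shape[0],360:360+b.shape[1]]=b; cv2.imwrite("pics/s5.png",big)
for n in("scene0","s5r"):
    m=cv2.inRange(cv2.cvtColor(cv2.imread(f"pics/{n}.png"),cv2.COLOR_BGR2HSV),(20,120,90),(35,255,255)); m[:230]=0;m[275:]=0;m[:,:340]=0;m[:,390:]=0
    p=np.argwhere(m); print(n,p.min(0),p.max(0),p.mean(0))
T=np.linalg.inv(np.array(calibration("scene")["T"]));K=np.array(calibration("scene")["camera_matrix"])
for z in(.123,.107):
    c=T@[.603,.017,z,1]; print((K@c[:3]/c[2])[:2])
s=bot.observe(); print(s["position"],s["force"])
plan([([.471,-.300,.2],.4385),([.471,-.326,.2],.4385)],.045)
E
```

```text
scene0 [240 359] [252 373] [246.12179487 365.8525641 ]
s5r [245 359] [257 372] [251.12       365.41333333]
[366.26678966 246.78289493]
[365.82429211 252.3178294 ]
[ 0.52219067 -0.12513298  0.20630307] [ 0.75959709  0.38392875 -5.15262767]
6 dp [[-0.0302, 0.0341, 0.0016], [-0.0302, 0.0341, 0.0016], [-0.0302, 0.0341, 0.0016], [-0.0302, 0.0341, 0.0016], [-0.0301, 0.0342, 0.0016], [-0.0138, 0.0294, -0.0]] rot [[-0.0, 0.0, 0.0001], [-0.0, 0.0, 0.0001], [-0.0, 0.0, 0.0001], [-0.0, 0.0, 0.0001], [-0.0, 0.0, 0.0001], [-0.0002, 0.0, -0.0002]]
```

View pics/s5.png

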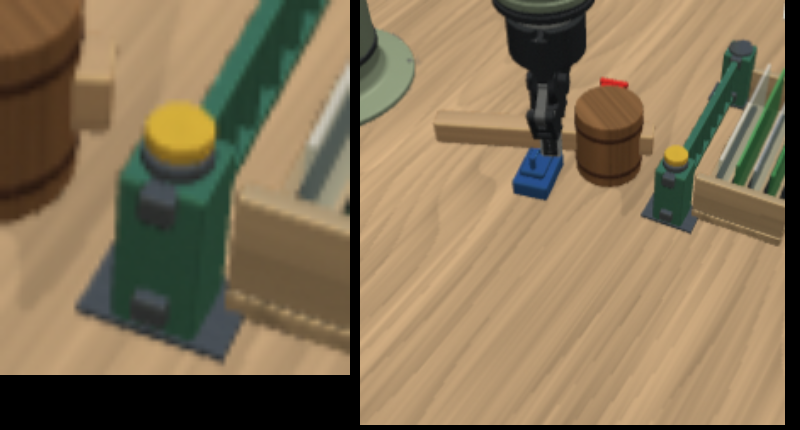

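The pin head is now right down on its collar: it moved 5.0 px, about 14.5 mm, on top of its starting 0–3 mm. The force reading also says it hit the stop. Now I'll put the mallet back.

move_arm(jaw=[255, 255, 255, 255, 255, 255, 255, 255], dp=[[-0.03, 0.034, 0], [-0.03, 0.034, 0], [-0.03, 0.034, 0], [-0.03, 0.034, 0], [-0.03, 0.034, 0], [-0.014, 0.029, 0], [0, 0, 0], [0, 0, 0]], rotation=[[0, 0, 0], [0, 0, 0], [0, 0, 0], [0, 0, 0], [0, 0, 0], [0, 0, 0], [0, 0, 0], [0, 0, 0]])

```text
clock: 10.65
position: [0.4713, -0.3248, 0.2062]
tool_rot: [-3.141, 0.0, 0.44]
force: [0.0, 0.3, -5.5]
grip_width: 0.0222
```

move_arm(jaw=[255, 255, 255, 255, 255, 255], dp=[[0, 0, 0.06], [0, 0, 0.06], [0, 0, 0.06], [0, 0, 0.03], [0, 0, 0], [0, 0, 0]], rotation=[[0, 0, 0], [0, 0, 0], [0, 0, 0], [0, 0, 0], [0, 0, 0], [0, 0, 0]])

```text
clock: 11.4
position: [0.4716, -0.3258, 0.0396]
tool_rot: [3.141, -0.001, 0.439]
force: [-0.3, 0.1, -4.8]
grip_width: 0.0226
```

move_arm(jaw=[255, 255, 255, 255, 255, 255], dp=[[0, 0, 0.006], [0, 0, 0.005], [0, 0, 0.004], [0, 0, 0.003], [0, 0, 0], [0, 0, 0]], rotation=[[0, 0, 0], [0, 0, 0], [0, 0, 0], [0, 0, 0], [0, 0, 0], [0, 0, 0]])

```text
clock: 12.15
position: [0.4707, -0.326, 0.0243]
tool_rot: [-3.142, -0.0, 0.438]
force: [-3.4, 2.5, 5.5]
grip_width: 0.0223
```

On the bench, with an upward force. Releasing and rising.

move_arm(jaw=[0, 0, 0, 0, 0, 0], dp=[[0, 0, 0], [0, 0, 0], [0, 0, 0], [0, 0, 0], [0, 0, 0], [0, 0, 0]], rotation=[[0, 0, 0], [0, 0, 0], [0, 0, 0], [0, 0, 0], [0, 0, 0], [0, 0, 0]])

```text
clock: 12.9
position: [0.4708, -0.3259, 0.0241]
tool_rot: [3.142, -0.0, 0.438]
force: [-0.4, 0.3, 0.7]
grip_width: 0.0854
```

move_arm(jaw=[0, 0, 0, 0, 0, 0, 0], dp=[[0, 0, -0.02], [0, 0, -0.05], [0, 0, -0.06], [0, 0, -0.06], [0, 0, -0.05], [0, 0, 0], [0, 0, 0]], rotation=[[0, 0, 0], [0, 0, 0], [0, 0, 0], [0, 0, 0], [0, 0, 0], [0, 0, 0], [0, 0, 0]])

```text
clock: 13.78
position: [0.4706, -0.3256, 0.2162]
tool_rot: [-3.141, -0.0, 0.439]
force: [-0.5, -0.6, 0.5]
grip_width: 0.0854
```

```bash
python3 - <<'E'
from h import *
f=grab_frame("scene"); cv2.imwrite("pics/s6.png",f[120:440,100:480])
g=cv2.imread("pics/scene0.png")
for n,lo,hi in(("yellow",(20,120,90),(35,255,255)),("blue",(105,120,50),(130,255,255)),("red",(0,200,120),(4,255,255))):
    for im in(g,f):
        m=cv2.inRange(cv2.cvtColor(im,cv2.COLOR_BGR2HSV),lo,hi); m[:200]=0; m[300:]=0; print(n,np.argwhere(m[:,260:395]).mean(0).round(1))
print(bot.observe()["force"])
E
```

```text
yellow [246.1 105.9]
yellow [251.1 105.4]
blue [261.   24.3]
blue [261.   24.3]
red [220.1  63.9]
red [220.2  63.9]
[-0.46359986 -0.20682849 -0.9304631 ]
```

View pics/s6.png

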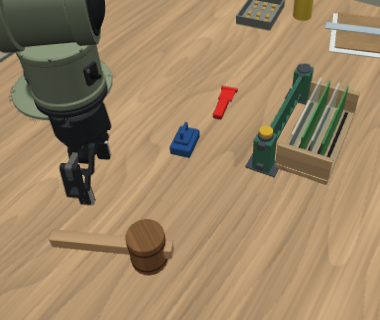

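The mallet stands on the bench with its head at crop (146,245), the gripper is clear above it, and the pin is down. The weight and the red tool haven't moved.

```bash
python3 -c "
from h import *
print(workorder.job_done())"
```

```text
the job is handed in; nothing more can be done
None
```

The latch pin is driven home, the mallet is back on the bench where it started, and the job is handed in; no verdict was reported. I gripped the mallet about 15 mm nearer the head than its grip point and pressed the pin down with the head. I then lowered the mallet, let go and raised the arm clear.

- **Pin:** its head dropped 5.0 px in the scene view, about 14.5 mm, on top of its 0–3 mm starting depth. It now sits just above its collar. It stopped against about 32 N, well over the 7–8 N it takes to move, so it is on its stop.
- **Side force:** while pressing there was also a sideways force of about 13 N that I did not explain. It was gone after lifting.
- **Mallet:** it stands upright on the bench, released, with the gripper clear and no load on the wrist beyond sensor noise.
- **Bystanders:** the weight and the glazing tool appear in the same place as at the start, to within 0.1 px.
- **Mismatches:** the gripper read about 22 mm on the 24 mm handle, and the two cameras placed the pin about 4 mm apart sideways. Neither affected the job.
- **Time:** about 14 s of the 45 s were used.

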